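# Wax mirror model under the engraver's lens

### The job

The wax model of a hand mirror is stored with its handle under the low shelf: draw it out and lay it on the bed of the laser engraver, with the octagonal head centred under the lens and the handle pointing straight out of the machine's open front. The wax is soft and brittle, so hold it with the lightest grip that carries it, do not squeeze, press or drop it; you will need to put it down and take it again by the handle, as there is no room for the gripper under the lens. Leave the lens carriage where it stands and the other things on the bench undisturbed, and let go of the model at the end.

Things in the scene. Friction and masses are not known exactly. Their poses are not given: they have to be found in the camera images.
- mirror: Green wax hand mirror, 80 to 130 g, 20 mm thick, lying flat: octagonal head 56 mm across flats (two flats parallel to the handle), bar handle 24 mm wide. Origin: underside, centre of the head; x points from handle to head, z up. Centre of mass at x = -45 mm. Spoiled if both fingers' forces on it add up to over 70 N or it presses on anything with over 45 N.
- head (a point): Centre of the mirror's octagonal head, at mid thickness (10 mm above the underside).
- tail (a point): Middle of the end of the mirror's handle, at mid thickness, 150 mm from the head's centre.
- riser: Low plywood bench shelf with a bank of small clear-fronted drawers on top, fixed; 160 mm deep (x), 240 wide (y), 120 tall. Origin: bench level, centre of footprint. The open front faces its -x, edge at x = -80 mm. The space beneath is 50 mm high, 212 wide. The mirror's head lies out in front, the last 75 to 100 mm of its handle under the shelf; it comes out to the shelf's -x.
- engraver: Open-frame desktop laser engraver, fixed. Origin: bench level. Bed: steel plate, top 12 mm above the bench, x = -195 to +75 mm, y = -150 to +150; its front, -x, is open. Side rails at |y| = 130 to 150 mm rise to 37 mm above the bench. A gantry beam on end plates crosses along y at x = 25 to 65 mm, underside 85 mm above the bench; the lens carriage hangs before it.
- lens (a point): Middle of the lens underside (dark round nozzle, 32 mm across), 54 mm above the bench, 42 above the bed; at x = -40 mm, y = -40 to +40 in the engraver's frame. Its carriage, a finned aluminium block 65 to 156 mm above the bench, is 60 by 60 mm from above, centred on the lens (a black round cap on top; fins 4 mm more in front). It slides along the beam if pushed with over 8 N: do not.
- mat: Thin black rubber mat on the bench, 260 by 150 mm, 1 mm thick, fixed; its long side along its own x. Origin: bench level, at its centre. It is clear of other things: a place to put the mirror down. The mirror rests on it at bench level (z = 0).
- wax_bar: Bystander: dark green wax bar, 100 by 30 by 25 mm, lying under the shelf beside the mirror's handle. Origin: centre of the underside; long side along x.
- wax_tube: Bystander: dark green wax ring tube, 38 mm in diameter, 60 mm tall, upright. Origin: centre of the underside.
- canister: Bystander: blue can, 60 mm in diameter, 130 mm tall, upright. Origin: centre of the underside.
- dropper: Bystander: amber glass bottle, 36 mm in diameter, 90 mm tall, upright. Origin: centre of the underside.
- dish: Bystander: white ceramic dish, 72 mm in diameter, 30 mm tall. Origin: centre of the underside.
- hammer: Bystander: small hammer, 200 mm long, lying before the engraver. Origin: underside, by its middle; handle towards its -x.
- bur_block: Bystander: white plastic block, 80 by 60 by 25 mm, with upright steel burs to 53 mm. Origin: centre of the underside.
- parts_box: Bystander: grey open box, 90 by 70 by 30 mm. Origin: centre of the underside.

How it is judged (in metres and radians):
At the end, for the whole second after the job is handed in: The mirror lies flat and at rest on the engraver's bed, released; the centre of its head is within 15 mm, seen from above, of the lens centre, the handle points out of the open front (the engraver's -x) within 0.17 rad (10 degrees) (horizontal distance between head and lens below 0.015 m and angle between the x axis of mirror and the x axis of engraver, either way round below 0.17 rad and x of tail in the frame of engraver below -0.15 m and z of head in the frame of engraver between 0.018 and 0.026 m and angle between mirror's own z axis and vertical below 0.06 rad and linear speed of mirror below 0.01 m/s); the robot touches nothing.
It fails at once if the fingers squeeze the wax: their total force on it (both fingers) passes 70 N (contact force between the fingers and mirror above 70 N).
It fails at once if the wax is pressed or knocked on the bench, shelf or engraver with more than 45 N (contact force between mirror and table above 45 N or contact force between mirror and riser above 45 N or contact force between mirror and engraver above 45 N).
It fails at once if the wax is dropped: out of the fingers it moves faster than 0.5 m/s, as after a fall of over 12 mm (contact force between the fingers and mirror below 0.1 N and linear speed of mirror above 0.5 m/s).
It fails at once if the lens carriage is shifted by more than 5 mm (distance of lens from where it was at the start of the episode above 0.005 m).
It fails at once if a bystander is moved by more than 20 mm (distance of any of wax_bar, wax_tube, canister, dropper, dish, hammer, bur_block, parts_box from where it was at the start of the episode above 0.02 m).
It also fails if it takes over 72 s, if anything falls off the work surface, if the arm or the gripper's body presses on something with over 40 N, if the wrist force passes 120 N, or if a joint passes its speed limit or range.

### The arm

A 6-joint arm with a two-finger parallel gripper is mounted at the origin on the work surface. World frame = base frame: x ahead of the robot, y to its left, z up, the work surface at z = 0. Lengths are in mm, angles in rad, forces in N, time in s.
With the tool pointing down it reaches from about 275 to 750 mm from the base axis. Payload 10.2 kg.
Tool frame: the origin (TCP) lies midway between the tips of the shut fingers; the grasp point (between the pads) lies 19 mm behind it; z points along the fingers, y is the line along which they close (so a half turn about z gives the same grasp; the last joint's range is limited). The gripper opens to 85 mm and grips with 20 to 120 N. Pads are 22 mm wide; open, the fingers measure 114 mm over their backs; the gripper's body (76 mm by 85 mm) begins 54 mm behind the grasp point. The pads swing forward as they close: fully open they stand 13 mm farther back than shut.
Start: joints at [1.063, 0.313, 1.498, -0, 1.331, -0.223], TCP at [147.52, 503.854, 231.294] pointing down, gripper open.
Joint ranges: [-2.94, 2.94], [-0.97, 2.17], [0.19, 2.56], [-1.23, 4.37], [0.02, 3.11], [-2.88, 2.88]. Speed limits (rad/s): [2.39, 2.39, 3.01, 3.14, 3.14, 3.14].

### API

Orientations are given as a unit quaternion [w, x, y, z].
In Python, from rig import ctrl gives the robot as it stands.
- The arm moves only by the tool arm_command, never from a script. Its argument "increments" is a list of rows, each an object with "dr": the turn, a rotation vector about the tool's x, y, z in units of pi/4 rad (1.0 is pi/4 rad), a list of three; "offset": the shift along the tool's x, y, z in units of 120 mm (1.0 is 120 mm), a list of three; "hand": the opening, from -1 (shut) to 1 (fully open). A call has 1 to 8 rows; each row shifts and turns the commanded pose from where the row before left it, along the tool's axes as they then stand; what a row does not reach is not made up. A row lasts 1/10 s, in which the tool goes at most 50 mm and 8.59 degrees, less where a joint would pass 70% of its speed; a pose out of reach is approached as far as the arm can. A call with a number of a shift or a turn outside -1 to 1 is refused whole. A call with a gripper value outside its range is refused whole. The fingers move at their own pace and stop on an object; "grip_force" is the grip in N (left out, the last holds). Time passes only in rows, so rows that do not move let the fingers close. It gives the time, the measured TCP pose, the force, the opening and the grip force at its end, in the units of the state.
- ctrl.sense(): the state, without advancing time (a new reading comes with each control period).
- ctrl.capture(name): name is "scene" or "top" or "wrist"; returns the picture (400x640x3 uint8, red, green, blue); there is no depth.
- ctrl.camera_info(name): a dict with "K" (3x3 intrinsics, pixels), "dist" ([k1, k2, p1, p2, k3] as OpenCV has them; the pictures are not rectified), "R" (3x3) and "t" (3): a world point X has camera coordinates R X + t. Camera axes: x right, y down, z forward; pixel columns grow to the right and rows downward; lengths in mm; the calibration is good to about 2 mm. A picture is of the moment at which its call begins: read the wrist's pose just before it. camera_info takes no time and is no camera call; for the wrist camera it gives the pose at the moment of the call.
- ctrl.finish_job(): hands the job in; it is judged then, once.
The state is a dict: "time_s": time; "joints": joint angles; "dq": joint speeds; "tau": joint torques, N m; "eef_pos": TCP position; "ee_rot": TCP orientation; "force": force on the tool from outside, world axes, zero at the start; "wrist_torque": the same for the moment, N m; "grip_width": opening from 0.0 (shut) to 1.0 (fully open); "grip_force": force on a finger pad.
Only numpy, scipy, OpenCV 4.12 (cv2) and the standard library are available. Lean on these libraries where they do the work, as an engineer would, in place of code of your own. Each camera call takes 0.05 s, during which the arm holds its last target. There are 200 camera calls.

## Working session

There is one attempt and no reset: what is moved stays moved. The work goes in short steps, Python scripts to look and compute and a tool call to move; the robot and the scene stay as the last step left them, time stands still between calls to the robot, and variables do not carry over. Pictures are saved under pics/ and viewed, at most 12 in all, crops included, and the job is handed in when it is done.

Besides the shell and the picture viewer there is one more tool, called after ">>>" by a JSON object that holds its "op" and its "data", one argument or row to a line. arm_command: Moves the arm, as the interface text tells. Shifts and turns lie within -1 to 1; 1 stands for 120 mm of shift or pi/4 rad of turn. Its arguments: {"type":"object","properties":{"increments":{"type":"array"},"grip_force":{"type":"number"}},"required":["increments"]}

```bash
mkdir -p pics
cat > h.py <<'E'
import numpy as np,cv2
from rig import ctrl
def cam(n):
    c=ctrl.camera_info(n); return [np.array(c[k],float) for k in("K","dist","R","t")]
def ray(c,uv):
    K,d,R,t=c
    p=cv2.undistortPoints(np.array(uv,float).reshape(-1,1,2),K,d).reshape(-1,2)
    return -R.T@t.ravel(), np.c_[p,np.ones(len(p))]@R
def plane(c,uv,z):
    o,d=ray(c,uv); return o+d*((z-o[2])/d[:,2])[:,None]
def tri(c1,a,c2,b):
    o1,d1=ray(c1,a);o2,d2=ray(c2,b);out=[]
    for x,y in zip(d1,d2):
        s=np.linalg.lstsq(np.c_[x,-y],o2-o1,rcond=None)[0]
        p,q=o1+s[0]*x,o2+s[1]*y; out.append([*(p+q)/2,np.linalg.norm(p-q)])
    return np.array(out)
def proj(c,X):
    K,d,R,t=c
    return cv2.projectPoints(np.array(X,float).reshape(-1,3),cv2.Rodrigues(R)[0],t,K,d)[0].reshape(-1,2)
def snap(n,f):
    im=ctrl.capture(n); cv2.imwrite('pics/'+f,im[...,::-1]); return im
E
python3 - <<'E'
from h import *
np.set_printoptions(precision=1,suppress=True)
for n in("scene","top","wrist"):
    snap(n,n+'0.png');c=cam(n);print(n,c[0][0,0],ray(c,[[320,200]]))
print(ctrl.sense())
E
```

```text
scene 401.2104371015109 (array([1270.5,  429.1,  964.2]), array([[-0.6, -0.4, -0.7]]))
top 465.6334231721756 (array([ 403.1,  -53.8, 1576.8]), array([[ 0.1,  0. , -1. ]]))
wrist 349.6406620645128 (array([ 72.9, 525.9, 373.8]), array([[ 0.3, -0.1, -1. ]]))
{'time_s': 0.15, 'joints': array([ 1.1,  0.3,  1.5,  0. ,  1.3, -0.2]), 'dq': array([-0., -0., -0.,  0., -0., -0.]), 'tau': array([  0. , -41.2, -26. ,  -0. ,   0. ,   0. ]), 'eef_pos': array([147.4, 503.7, 230.9]), 'ee_rot': array([-0. ,  0.1,  1. , -0. ]), 'force': array([ 0.1, -0. , -0. ]), 'wrist_torque': array([ 0. , -0.1,  0. ]), 'grip_force': 0.0, 'grip_width': 1.000881709323542}
```

View pics/top0.png

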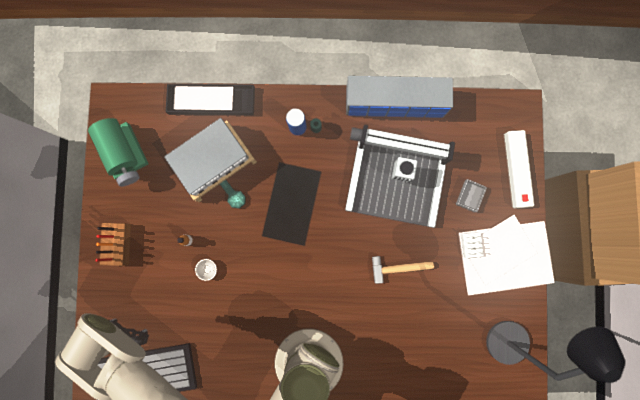

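View pics/scene0.png

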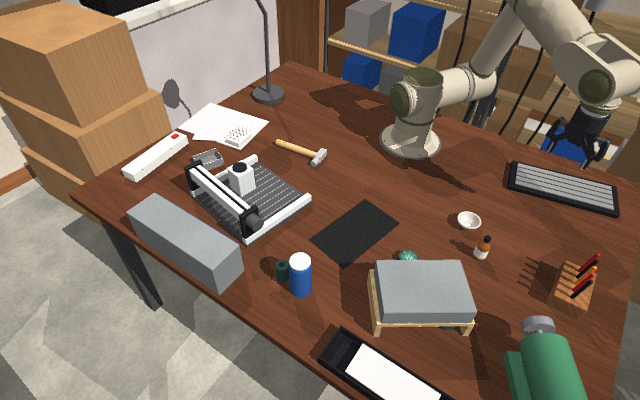

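Top view: mirror head at (236,199), shelf around (210,160), mat (292,204), engraver around (400,180) with lens cap at (406,168), hammer (400,268). Scene view: head at (408,257), cap at about (240,167).

Run:
```python
from h import *
np.set_printoptions(precision=1,suppress=True)
T=cv2.imread('pics/top0.png');S=cv2.imread('pics/scene0.png');ct,cs=cam("top"),cam("scene")
# teal mask
def teal(im,roi):
    x0,y0,x1,y1=roi;hsv=cv2.cvtColor(im,cv2.COLOR_BGR2HSV);m=cv2.inRange(hsv,(70,60,50),(100,255,255));k=np.zeros_like(m);k[y0:y1,x0:x1]=255;m&=k
    c=max(cv2.findContours(m,0,2)[0],key=cv2.contourArea);return m,c
m,c=teal(T,(205,165,265,225));print(cv2.boundingRect(c),cv2.minEnclosingCircle(c));
P=plane(ct,c.reshape(-1,2),20);print('top mirror extent',P.min(0),P.max(0))
m,c2=teal(S,(380,235,440,275));print(cv2.boundingRect(c2))
# mat
hsv=cv2.cvtColor(T,cv2.COLOR_BGR2HSV);m=cv2.inRange(hsv,(0,0,0),(180,255,45));m[:,:255]=0;m[:,325:]=0;m[:155]=0;m[255:]=0
c=max(cv2.findContours(m,0,2)[0],key=cv2.contourArea);r=cv2.minAreaRect(c);b=plane(ct,cv2.boxPoints(r),1);print('mat',b,b.mean(0),np.linalg.norm(b-np.roll(b,1,0),axis=1))
a=cv2.resize(T[120:240,150:280],None,fx=3.2,fy=3.2,interpolation=2);e=cv2.resize(T[115:235,335:465],None,fx=3.2,fy=3.2,interpolation=2)
d=cv2.resize(S[145:265,170:430],(832*800//832,369),interpolation=2)
o=np.vstack([np.hstack([a,e])[:, :800]]);o=cv2.copyMakeBorder(o,0,0,0,max(0,800-o.shape[1]),0)
cv2.imwrite('pics/crop1.png',o);print(o.shape)
```

```text
(228, 192, 17, 16) ((236.13461303710938, 199.34616088867188), 8.301141738891602)
top mirror extent [513.4 227.4  20. ] [564.3 282.   20. ]
(399, 250, 20, 10)Traceback (most recent call last):
  File "<stdin>", line 13, in <module>
ValueError: max() iterable argument is empty
```

Run:
```python
from h import *
np.set_printoptions(precision=1,suppress=True)
T=cv2.imread('pics/top0.png');ct=cam("top")
m=cv2.inRange(T,(0,0,0),(48,48,48));k=np.zeros_like(m);k[155:255,255:330]=255;m&=k
c=max(cv2.findContours(m,0,2)[0],key=cv2.contourArea);r=cv2.minAreaRect(c);b=plane(ct,cv2.boxPoints(r),1);print('mat',b,b.mean(0),np.linalg.norm(b-np.roll(b,1,0),axis=1))
a=cv2.resize(T[120:240,150:275],None,fx=3.2,fy=3.2,interpolation=2);e=cv2.resize(T[115:235,340:465],None,fx=3.2,fy=3.2,interpolation=2)
cv2.imwrite('pics/crop1.png',np.hstack([a,e]))
```

```text
mat [[654.8 114.7   1. ]
 [654.8 114.7   1. ]
 [654.8 114.7   1. ]
 [654.8 114.7   1. ]] [654.8 114.7   1. ] [0. 0. 0. 0.]
```

View pics/crop1.png

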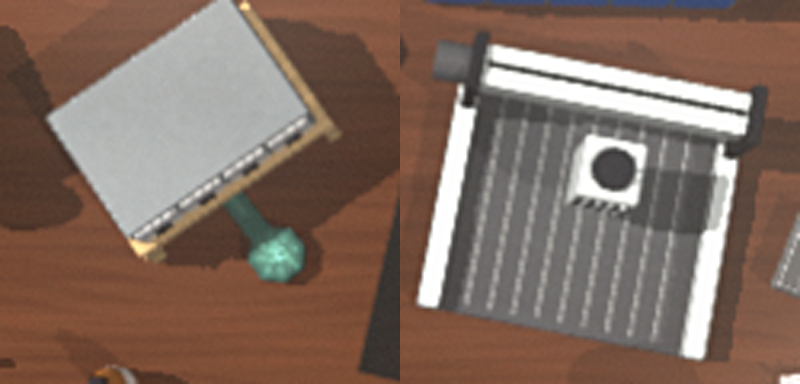

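```bash
cat >> h.py <<'E'
from scipy.spatial.transform import Rotation as Ro
def pose():
    s=ctrl.sense();q=s['ee_rot'];return np.array(s['eef_pos']),Ro.from_quat([q[1],q[2],q[3],q[0]]).as_matrix(),s
def goto(p,R):
    """increments (offset units, dr units) from the present pose: total tool-frame shift, rotation vector"""
    p0,R0,s=pose();print('off/120',np.round(R0.T@(np.array(p)-p0)/120,3),'dr/(pi/4)',np.round(Ro.from_matrix(R0.T@R).as_rotvec()/(np.pi/4),3))
def down(yx,tilt=0):
    "tool pointing down, tool x at yaw yx (rad)"
    x=np.array([np.cos(yx),np.sin(yx),0]);z=np.array([0,0,-1.]);R=np.c_[x,np.cross(z,x),z];return R@Ro.from_euler('y',tilt).as_matrix()
E
python3 - <<'E'
from h import *
np.set_printoptions(precision=2,suppress=True)
p,R,s=pose();print(R);c=cam("wrist");o,d=ray(c,[[320,200],[320,0],[320,399]]);print(o,R.T@(o-p),d@R);print(np.degrees(np.arctan2(R[1,0],R[0,0])),s['joints'])
T=cv2.imread('pics/top0.png');ct=cam("top")
print(T[204,292],T[230,285])
m=cv2.inRange(T,(0,0,0),(60,50,50));k=np.zeros_like(m);k[155:255,255:325]=255;m&=k
m=cv2.morphologyEx(m,cv2.MORPH_OPEN,np.ones((3,3)));c=max(cv2.findContours(m,0,2)[0],key=cv2.contourArea);b=plane(ct,cv2.boxPoints(cv2.minAreaRect(c)),1);print('mat',b,b.mean(0),np.linalg.norm(b-np.roll(b,1,0),axis=1))
# crop px -> top px for engraver
f=lambda L:np.array(L)/3.2+[340,115]-0.34
print('rails top z37',plane(ct,f([[420,303],[440,308],[681,352],[704,356]]),37))
print('cap z156',plane(ct,f([[613,170]]),156))
E
```

```text
[[-0.96  0.28 -0.  ]
 [ 0.28  0.96 -0.  ]
 [ 0.   -0.   -1.  ]]
[ 72.95 525.92 373.81] [  77.73    0.29 -142.9 ] [[-0.31 -0.01  0.95]
 [ 0.24 -0.01  1.12]
 [-0.85 -0.01  0.78]]
163.68431447746403 [ 1.06  0.31  1.5   0.    1.33 -0.22]
[47 53 57] [47 51 57]Traceback (most recent call last):
  File "<stdin>", line 7, in <module>
ValueError: max() iterable argument is empty
```

>>> {"op": "arm_command", "data": {
  "increments": [
    {"offset": [-0.37, -0.107, 0], "dr": [0, 0, 0], "hand": 1},
    {"offset": [-0.37, -0.107, 0], "dr": [0, 0, 0], "hand": 1},
    {"offset": [-0.37, -0.107, 0], "dr": [0, 0, 0], "hand": 1},
    {"offset": [-0.37, -0.107, 0], "dr": [0, 0, 0], "hand": 1},
    {"offset": [-0.37, -0.107, 0], "dr": [0, 0, 0], "hand": 1},
    {"offset": [-0.37, -0.107, 0], "dr": [0, 0, 0], "hand": 1},
    {"offset": [-0.37, -0.107, 0], "dr": [0, 0, 0], "hand": 1},
    {"offset": [-0.37, -0.107, 0], "dr": [0, 0, 0], "hand": 1}
  ],
  "grip_force": 20
}}

```text
time_s: 0.95
eef_pos: [460.9, 304.1, 231.2]
ee_rot: [-0.0, 0.142, 0.99, -0.0]
force: [0.8, 0.7, -0.6]
grip_width: 1.0
grip_force: 0.0
```

>>> {"op": "arm_command", "data": {
  "increments": [
    {"offset": [-0.37, -0.107, 0], "dr": [0, 0, 0], "hand": 1},
    {"offset": [-0.37, -0.107, 0], "dr": [0, 0, 0], "hand": 1},
    {"offset": [0, 0, 0], "dr": [0, 0, -0.17], "hand": 1},
    {"offset": [0, 0, 0], "dr": [0, 0, -0.17], "hand": 1},
    {"offset": [0, 0, 0], "dr": [0, 0, -0.17], "hand": 1},
    {"offset": [0, 0, 0], "dr": [0, 0, -0.17], "hand": 1},
    {"offset": [0, 0, 0], "dr": [0, 0, -0.17], "hand": 1},
    {"offset": [0, 0, 0], "dr": [0, 0, -0.17], "hand": 1}
  ]
}}

```text
time_s: 1.75
eef_pos: [537.5, 255.8, 231.0]
ee_rot: [-0.0, -0.258, 0.966, -0.0]
force: [0.2, 0.4, -0.3]
grip_width: 1.002
grip_force: 0.0
```

>>> {"op": "arm_command", "data": {
  "increments": [
    {"offset": [0, 0, 0], "dr": [0, 0, -0.17], "hand": 1},
    {"offset": [0, 0, 0], "dr": [0, 0, 0], "hand": 1},
    {"offset": [0, 0, 0], "dr": [0, 0, 0], "hand": 1}
  ]
}}

```text
time_s: 2.05
eef_pos: [537.5, 255.9, 231.1]
ee_rot: [-0.0, -0.318, 0.948, 0.0]
force: [0.2, 0.6, 0.7]
grip_width: 0.994
grip_force: 0.0
```

Run:
```python
from h import *
p,R,s=pose();print(p,np.degrees(np.arctan2(R[1,0],R[0,0])))
a=snap("wrist","w1.png");np.save('w1c.npy',np.array(cam("wrist"),object),allow_pickle=True)
```

```text
[537.4779478  255.88334334 231.07885627] -142.97016081171262
```

View pics/w1.png

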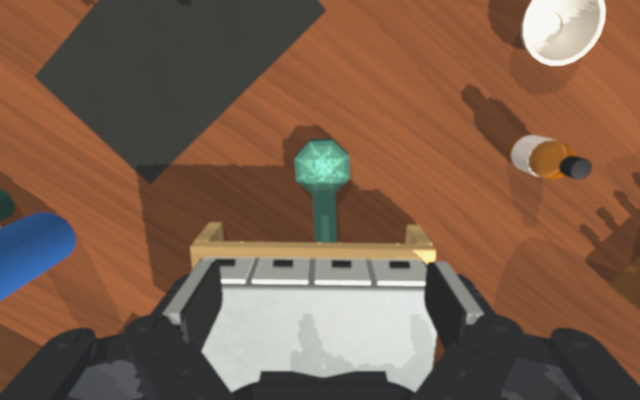

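Wrist view: head octagon centred near (322,165), handle running down to (326,240) where the shelf's front edge crosses; mat upper left, dropper (550,155) and dish (563,28) clear to the right. I go lower for a second view.

>>> {"op": "arm_command", "data": {
  "increments": [
    {"offset": [0, 0, 0.33], "dr": [0, 0, 0], "hand": 1},
    {"offset": [0, 0, 0.33], "dr": [0, 0, 0], "hand": 1},
    {"offset": [0, 0, 0], "dr": [0, 0, 0], "hand": 1},
    {"offset": [0, 0, 0], "dr": [0, 0, 0], "hand": 1}
  ]
}}

```text
time_s: 2.5
eef_pos: [537.9, 256.0, 153.1]
ee_rot: [0.0, -0.319, 0.948, -0.0]
force: [1.1, 0.0, 0.5]
grip_width: 1.001
grip_force: 0.0
```

```bash
cat >> h.py <<'E'
def green(im,roi,lo=(72,70,60),hi=(98,255,255)):
    "largest teal blob: contour in rgb image within roi x0,y0,x1,y1"
    x0,y0,x1,y1=roi;m=cv2.inRange(cv2.cvtColor(im,cv2.COLOR_RGB2HSV),lo,hi);k=np.zeros_like(m);k[y0:y1,x0:x1]=m[y0:y1,x0:x1]
    return max(cv2.findContours(k,0,1)[0],key=cv2.contourArea).reshape(-1,2)
E
python3 - <<'E'
from h import *
np.set_printoptions(precision=1,suppress=True)
c1=list(np.load('w1c.npy',allow_pickle=True));c1=[np.array(a,float) for a in c1]
a=cv2.imread('pics/w1.png')[...,::-1].copy()
p,R,s=pose();b=snap("wrist","w2.png");c2=cam("wrist");print(p)
np.save('w2c.npy',np.array(c2,object),allow_pickle=True)
T=cv2.imread('pics/top0.png')[...,::-1].copy();ct=cam("top")
def analyse(c,im,roi):
    q=green(im,roi);P=plane(c,q,20)[:,:2];return q,P
for c,im,roi in((c1,a,(280,125,365,246)),(c2,b,(250,60,400,330))):
    q,P=analyse(c,im,roi);print(cv2.boundingRect(q.astype(np.int32)));
    # axis: in frame of dir 37deg
    u=np.array([np.cos(np.radians(37)),np.sin(np.radians(37))]);v=np.array([-u[1],u[0]])
    o=np.array([538,255.]);L=np.c_[(P-o)@u,(P-o)@v]
    print('along',L.min(0),L.max(0))
    for lo,hi in((-30,28),(30,38),(38,46),(46,54),(54,62),(62,75)):
        m=(L[:,0]>lo)&(L[:,0]<hi)
        if m.sum(): print(lo,L[m,1].min(),L[m,1].max(),(L[m,1].min()+L[m,1].max())/2)
q1=green(a,(280,125,365,187));q2=green(b,(250,60,400,330))
print(q2[:,1].min(),q2[:,1].max())
E
```

```text
[537.9 256.  153.1]
(295, 139, 54, 102)
along [-27.9 -27.3] [83.  27.6]
-30 -27.292642253083358 27.619884055594206 0.16362090125542395
30 -9.038378761401779 12.212861807927323 1.5872415232627723
38 -8.075823305115572 13.350163571480996 2.637170133182712
46 -8.093884246233463 13.423916936891887 2.665016345329212
54 -7.118467788672386 13.49860923759193 3.190070724459772
62 -7.143274020068108 14.714075298365735 3.7854006391488135
(288, 151, 68, 131)
along [-27.8 -27.7] [89.8 27.7]
-30 -27.673658202540665 27.74202377605759 0.034182786758462314
30 -10.723135052015826 13.077442858746776 1.1771539033654754
38 -9.097297620712204 13.221725798270457 2.0622140887791263
46 -8.355235494867866 13.328532454920227 2.4866484800261803
54 -8.39106939648151 13.450625845250315 2.529778224384402
62 -7.609804144271724 14.51639652293791 3.453296189333093
151 281
```

View pics/w2.png

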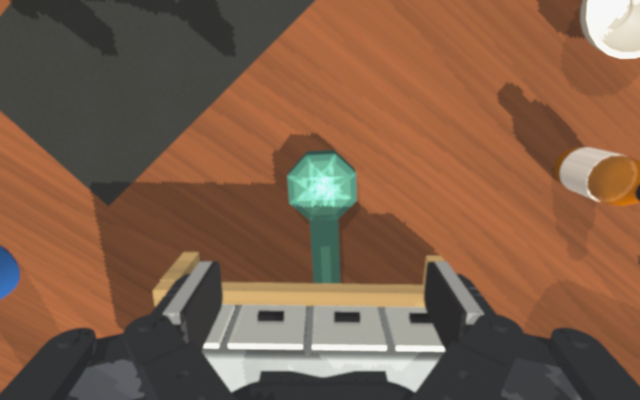

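Run:
```python
from h import *
np.set_printoptions(precision=1,suppress=True)
c1=[np.array(a,float) for a in np.load('w1c.npy',allow_pickle=True)];c2=[np.array(a,float) for a in np.load('w2c.npy',allow_pickle=True)]
b=cv2.imread('pics/w2.png');a=cv2.imread('pics/w1.png')
for im,cols in((b,(270,300,370,400)),(a,(260,290,360,390))):
    for x in cols:
        g=im[200:320,x].astype(int);w=(g[:,2]>140)&(g[:,1]>110)&(g[:,0]<150);r=np.where(w)[0]+200;print(x,r[:1],r[-1:],end=' ')
    print()
h=np.array([538,255]);u=np.array([np.cos(np.radians(40)),np.sin(np.radians(40))])
for c,rows in((c2,(283,304)),(c1,(243,258))):
    for z in(50,62):
        P=plane(c,[[270,rows[z>50]],[400,rows[z>50]]],z);print(z,(P[:,:2]-h)@u,P[:,:2].tolist())
```

```text
270 [282] [304] 300 [283] [305] 370 [284] [306] 400 [284] [306] 
260 [242] [287] 290 [243] [277] 360 [244] [288] 390 [244] [286] 
50 [71.5 76.6] [[621.7524284727965, 266.3980386583821], [558.6665512672105, 349.5624383829778]]
62 [82.9 87.8] [[630.0509769521624, 274.2255324665788], [568.7501913639386, 355.0082549947888]]
50 [69.9 76.8] [[627.4649448633791, 257.17117033364826], [548.2324737659485, 362.30148366796016]]
62 [80.6 87.4] [[635.2307884714635, 264.5921849471528], [557.8381559535454, 367.2712273397633]]
```

Head centre measures (538,255) with width 55 mm at z=20 in both views (so the height fits), handle yaw about 40°, shelf edge ~73 mm from the head. Descending on the head.

>>> {"op": "arm_command", "data": {
  "increments": [
    {"offset": [0.005, -0.007, 0.3], "dr": [0, 0, -0.067], "hand": 1},
    {"offset": [0, 0, 0.3], "dr": [0, 0, 0], "hand": 1},
    {"offset": [0, 0, 0.3], "dr": [0, 0, 0], "hand": 1},
    {"offset": [0, 0, 0.15], "dr": [0, 0, 0], "hand": 1},
    {"offset": [0, 0, 0.1], "dr": [0, 0, 0], "hand": 1},
    {"offset": [0, 0, 0.08], "dr": [0, 0, 0], "hand": 1},
    {"offset": [0, 0, 0], "dr": [0, 0, 0], "hand": 1}
  ],
  "grip_force": 20
}}

```text
time_s: 3.25
eef_pos: [537.9, 255.0, 4.7]
ee_rot: [0.0, -0.344, 0.939, -0.0]
force: [0.1, -0.8, -0.4]
grip_width: 1.003
grip_force: 0.0
```

>>> {"op": "arm_command", "data": {
  "increments": [
    {"offset": [0, 0, 0], "dr": [0, 0, 0], "hand": 0.6},
    {"offset": [0, 0, 0], "dr": [0, 0, 0], "hand": 0.45},
    {"offset": [0, 0, 0], "dr": [0, 0, 0], "hand": 0.35},
    {"offset": [0, 0, 0], "dr": [0, 0, 0], "hand": 0.28},
    {"offset": [0, 0, 0], "dr": [0, 0, 0], "hand": 0.22},
    {"offset": [0, 0, 0], "dr": [0, 0, 0], "hand": 0.16},
    {"offset": [0, 0, 0], "dr": [0, 0, 0], "hand": 0.1},
    {"offset": [0, 0, 0], "dr": [0, 0, 0], "hand": 0.1}
  ]
}}

```text
time_s: 4.05
eef_pos: [538.0, 254.9, 5.4]
ee_rot: [0.001, -0.344, 0.939, -0.0]
force: [-1.7, -0.8, 6.3]
grip_width: 0.65
grip_force: 21.5
```

>>> {"op": "arm_command", "data": {
  "increments": [
    {"offset": [0, 0, -0.02], "dr": [0, 0, 0], "hand": 0.1},
    {"offset": [0, 0, -0.03], "dr": [0, 0, 0], "hand": 0.1},
    {"offset": [0.08, 0, 0], "dr": [0, 0, 0], "hand": 0.1},
    {"offset": [0.16, 0, 0], "dr": [0, 0, 0], "hand": 0.1},
    {"offset": [0.2, 0, 0], "dr": [0, 0, 0], "hand": 0.1},
    {"offset": [0.2, 0, 0], "dr": [0, 0, 0], "hand": 0.1},
    {"offset": [0.2, 0, 0], "dr": [0, 0, 0], "hand": 0.1},
    {"offset": [0.1, 0, 0], "dr": [0, 0, 0], "hand": 0.1}
  ]
}}

```text
time_s: 4.85
eef_pos: [450.0, 181.1, 10.5]
ee_rot: [-0.001, -0.344, 0.939, 0.0]
force: [0.6, -0.1, -1.8]
grip_width: 0.649
grip_force: 21.8
```

>>> {"op": "arm_command", "data": {
  "increments": [
    {"offset": [0.06, 0, 0], "dr": [0, 0, 0], "hand": 0.1},
    {"offset": [0, 0, 0], "dr": [0, 0, 0], "hand": 0.1},
    {"offset": [0, 0, 0], "dr": [0, 0, 0], "hand": 0.1}
  ]
}}

```text
time_s: 5.15
eef_pos: [446.6, 177.6, 10.7]
ee_rot: [0.0, -0.344, 0.939, -0.0]
force: [0.1, 0.2, -1.7]
grip_width: 0.649
grip_force: 21.8
```

Run:
```python
from h import *
np.set_printoptions(precision=1,suppress=True)
p,R,s=pose();print(p,s['force'],s['wrist_torque'],s['grip_width'])
T=snap("top","t1.png");S=snap("scene","s1.png")
ct=cam("top");g=T[170:240,255:325].reshape(-1,3);print(np.percentile(g,[10,30,50],axis=0))
m=cv2.inRange(T,(0,0,0),(70,70,70));k=np.zeros_like(m);k[155:255,255:328]=255;m&=k
c=max(cv2.findContours(m,0,2)[0],key=cv2.contourArea);b=plane(ct,cv2.boxPoints(cv2.minAreaRect(c)),1);print('mat',b,b.mean(0))
o=np.hstack([cv2.resize(T[120:250,180:310],(400,400),interpolation=2),cv2.resize(S[180:310,340:470],(400,400),interpolation=2)])
cv2.imwrite('pics/v1.png',o[...,::-1])
```

```text
[446.6 177.6  10.7] [ 0.1  0.2 -1.7] [-0.  0.  0.] 0.6488477962027014
[[52. 45. 41.]
 [61. 56. 51.]
 [64. 58. 54.]]
mat [[417.1 163.9   1. ]
 [672.8 118.9   1. ]
 [645.1 -27.    1. ]
 [390.6  19.8   1. ]] [531.4  68.9   1. ]
```

View pics/v1.png

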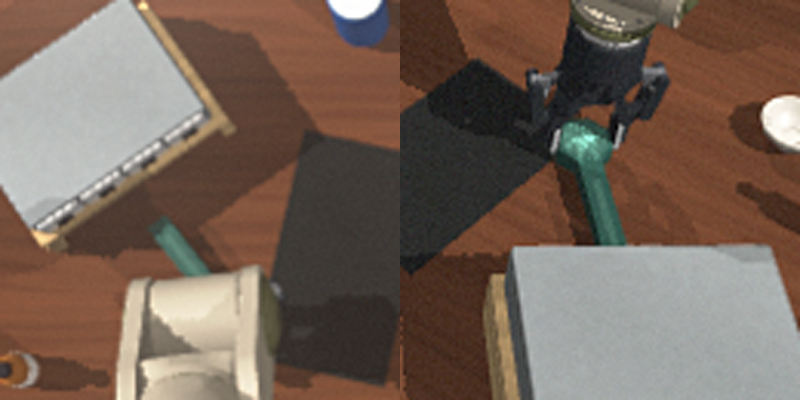

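Mirror is fully out (tail ahead of shelf edge, held at the head). I carry it onto the mat, turning it to point its handle to yaw 8°.

>>> {"op": "arm_command", "data": {
  "increments": [
    {"offset": [0, 0, -0.08], "dr": [0, 0, 0], "hand": 0.1},
    {"offset": [0, 0, -0.1], "dr": [0, 0, 0], "hand": 0.1},
    {"offset": [0.07, -0.13, 0], "dr": [0, 0, 0], "hand": 0.1},
    {"offset": [0.12, -0.22, 0], "dr": [0, 0, 0], "hand": 0.1},
    {"offset": [0.12, -0.22, 0], "dr": [0, 0, 0], "hand": 0.1},
    {"offset": [0.11, -0.21, 0], "dr": [0, 0, 0], "hand": 0.1},
    {"offset": [0.055, -0.1, 0], "dr": [0, 0, 0.05], "hand": 0.1},
    {"offset": [0, 0, 0], "dr": [0, 0, 0.13], "hand": 0.1}
  ]
}}

```text
time_s: 6.05
eef_pos: [471.5, 58.6, 32.9]
ee_rot: [0.001, -0.274, 0.962, -0.0]
force: [-0.5, 0.4, -1.6]
grip_width: 0.647
grip_force: 21.8
```

>>> {"op": "arm_command", "data": {
  "increments": [
    {"offset": [0, 0, 0], "dr": [0, 0, 0.15], "hand": 0.1},
    {"offset": [0, 0, 0], "dr": [0, 0, 0.15], "hand": 0.1},
    {"offset": [0, 0, 0], "dr": [0, 0, 0.15], "hand": 0.1},
    {"offset": [0, 0, 0], "dr": [0, 0, 0.08], "hand": 0.1},
    {"offset": [0, 0, 0], "dr": [0, 0, 0], "hand": 0.1},
    {"offset": [0, 0, 0], "dr": [0, 0, 0], "hand": 0.1},
    {"offset": [0, 0, 0], "dr": [0, 0, 0], "hand": 0.1}
  ]
}}

```text
time_s: 6.75
eef_pos: [470.8, 60.1, 32.3]
ee_rot: [0.0, -0.073, 0.997, -0.0]
force: [0.7, -0.5, -1.3]
grip_width: 0.65
grip_force: 21.8
```

Run:
```python
from h import *
np.set_printoptions(precision=2,suppress=True)
p,R,s=pose();print(p,s['force'],s['wrist_torque'],s['grip_width'],np.degrees(np.arctan2(R[1,0],R[0,0])))
S=snap("scene","s2.png");T=snap("top","t2.png");cs,ct=cam("scene"),cam("top")
qs=green(S,(300,170,430,280));qt=green(T,(240,140,330,240));print(cv2.boundingRect(qs),cv2.boundingRect(qt))
u=-R[:,0]
P=plane(cs,qs,p[2]+10);L=(P-p)@u;i=np.argsort(L)[-6:];print(qs[i],P[i],L[i])
P=plane(ct,qt,p[2]+10);L=(P-p)@u;i=np.argsort(L)[-6:];print(qt[i],P[i],L[i])
```

```text
[470.77  60.06  32.32] [ 0.74 -0.47 -1.29] [ 0.01  0.03 -0.02] 0.650397120403819 -171.64415829854977
(340, 202, 31, 45) (285, 175, 9, 26)
[[342 242]
 [347 244]
 [341 242]
 [347 245]
 [347 245]
 [347 246]] [[620.44  76.33  42.32]
 [618.16  92.15  42.32]
 [622.16  73.95  42.32]
 [621.27  94.11  42.32]
 [621.27  94.11  42.32]
 [624.37  96.06  42.32]] [150.45 150.48 151.8  153.85 153.85 157.2 ]
[[289 176]
 [287 176]
 [285 176]
 [290 175]
 [288 175]
 [286 175]] [[618.48  76.14  42.32]
 [618.36  82.81  42.32]
 [618.24  89.47  42.32]
 [621.89  72.9   42.32]
 [621.77  79.56  42.32]
 [621.66  86.23  42.32]] [148.47 149.33 150.18 151.38 152.24 153.09]
```

>>> {"op": "arm_command", "data": {
  "increments": [
    {"offset": [0, 0, 0.08], "dr": [0, 0, 0], "hand": 0.1},
    {"offset": [0, 0, 0.06], "dr": [0, 0, 0], "hand": 0.1},
    {"offset": [0, 0, 0.04], "dr": [0, 0, 0], "hand": 0.1},
    {"offset": [0, 0, 0.02], "dr": [0, 0, 0], "hand": 0.1},
    {"offset": [0, 0, 0.01], "dr": [0, 0, 0], "hand": 0.1},
    {"offset": [0, 0, 0.005], "dr": [0, 0, 0], "hand": 0.1},
    {"offset": [0, 0, 0], "dr": [0, 0, 0], "hand": 0.1}
  ]
}}

```text
time_s: 7.55
eef_pos: [470.8, 59.9, 6.4]
ee_rot: [0.0, -0.072, 0.997, -0.0]
force: [-0.8, 0.3, -1.8]
grip_width: 0.648
grip_force: 21.8
```

>>> {"op": "arm_command", "data": {
  "increments": [
    {"offset": [0, 0, 0], "dr": [0, 0, 0], "hand": 0.4},
    {"offset": [0, 0, 0], "dr": [0, 0, 0], "hand": 0.6},
    {"offset": [0, 0, 0], "dr": [0, 0, 0], "hand": 0.8},
    {"offset": [0, 0, 0], "dr": [0, 0, 0], "hand": 1},
    {"offset": [0, 0, 0], "dr": [0, 0, 0], "hand": 1}
  ]
}}

```text
time_s: 8.05
eef_pos: [470.8, 59.9, 6.3]
ee_rot: [0.0, -0.072, 0.997, -0.0]
force: [0.4, -0.8, -0.4]
grip_width: 0.997
grip_force: 0.0
```

>>> {"op": "arm_command", "data": {
  "increments": [
    {"offset": [0, 0, -0.1], "dr": [0, 0, 0], "hand": 1},
    {"offset": [0, 0, -0.35], "dr": [0, 0, 0], "hand": 1},
    {"offset": [0, 0, -0.4], "dr": [0, 0, 0], "hand": 1},
    {"offset": [0, 0, -0.4], "dr": [0, 0, 0], "hand": 1},
    {"offset": [0, 0, -0.4], "dr": [0, 0, 0], "hand": 1},
    {"offset": [0, 0, -0.35], "dr": [0, 0, 0], "hand": 1},
    {"offset": [0, 0, 0], "dr": [0, 0, 0], "hand": 1}
  ]
}}

```text
time_s: 8.75
eef_pos: [472.4, 59.8, 252.5]
ee_rot: [0.005, -0.072, 0.997, -0.001]
force: [-0.3, -0.4, -1.2]
grip_width: 0.999
grip_force: 0.0
```

Run:
```python
from h import *
np.set_printoptions(precision=1,suppress=True)
ct=cam("top");f=lambda L:(np.array(L)-[400,0])/3.2+[340,115]-0.34
r=plane(ct,f([[420,303],[440,308],[681,352],[704,356]]),37);print('rails front top',r)
d=r[3]-r[0];print(np.linalg.norm(d),'yaw',np.degrees(np.arctan2(d[0],-d[1])))
print('cap',plane(ct,f([[613,170]]),156))
p,R,s=pose();print(p);b=snap("wrist","w3.png")
q=green(b,(0,0,640,330));print(cv2.boundingRect(q));c=cam("wrist");P=plane(c,q,20);print(P.min(0),P.max(0))
```

```text
rails front top [[ 511.1 -114.9   37. ]
 [ 506.3 -135.7   37. ]
 [ 465.3 -385.6   37. ]
 [ 461.6 -409.4   37. ]]
298.64401352183677 yaw -9.5578231240538
cap [[ 634.7 -294.4  156. ]]
[472.4  59.8 252.5]
(297, 132, 54, 150)
[438.9  30.6  20. ] [618.1  91.5  20. ]
```

Engraver front middle ≈ (486,-262), yaw ≈ -9.6° and front width 299 mm (fits 300). Now a close look at engraver from the wrist.

>>> {"op": "arm_command", "data": {
  "increments": [
    {"offset": [-0.0685, -0.373, 0], "dr": [0, 0, 0], "hand": 1},
    {"offset": [-0.0685, -0.373, 0], "dr": [0, 0, 0], "hand": 1},
    {"offset": [-0.0685, -0.373, 0], "dr": [0, 0, 0], "hand": 1},
    {"offset": [-0.0685, -0.373, 0], "dr": [0, 0, 0], "hand": 1},
    {"offset": [-0.0685, -0.373, 0], "dr": [0, 0, 0], "hand": 1},
    {"offset": [-0.0685, -0.373, 0], "dr": [0, 0, 0], "hand": 1},
    {"offset": [-0.0685, -0.373, 0], "dr": [0, 0, 0], "hand": 1},
    {"offset": [-0.0685, -0.373, 0], "dr": [0, 0, 0], "hand": 1}
  ]
}}

```text
time_s: 9.6
eef_pos: [587.3, -286.5, 245.2]
ee_rot: [-0.001, -0.072, 0.997, 0.001]
force: [0.8, 0.8, -0.0]
grip_width: 1.002
grip_force: 0.0
```

>>> {"op": "arm_command", "data": {
  "increments": [
    {"offset": [0, 0, 0], "dr": [0, 0, 0.133], "hand": 1},
    {"offset": [0, 0, 0], "dr": [0, 0, 0.133], "hand": 1},
    {"offset": [0, 0, 0], "dr": [0, 0, 0.133], "hand": 1},
    {"offset": [0, 0, 0], "dr": [0, 0, 0], "hand": 1},
    {"offset": [0, 0, 0], "dr": [0, 0, 0], "hand": 1}
  ]
}}

```text
time_s: 10.1
eef_pos: [587.2, -284.8, 245.6]
ee_rot: [-0.001, 0.083, 0.997, 0.0]
force: [-0.2, 0.4, -0.7]
grip_width: 1.0
grip_force: 0.0
```

Run:
```python
from h import *
np.set_printoptions(precision=1,suppress=True)
p,R,s=pose();print(p,np.degrees(np.arctan2(R[1,0],R[0,0])));b=snap("wrist","w4.png");np.save('w4c.npy',np.array(cam("wrist"),object),allow_pickle=True)
```

```text
[ 587.2 -284.8  245.6] 170.50065295203183
```

View pics/w4.png

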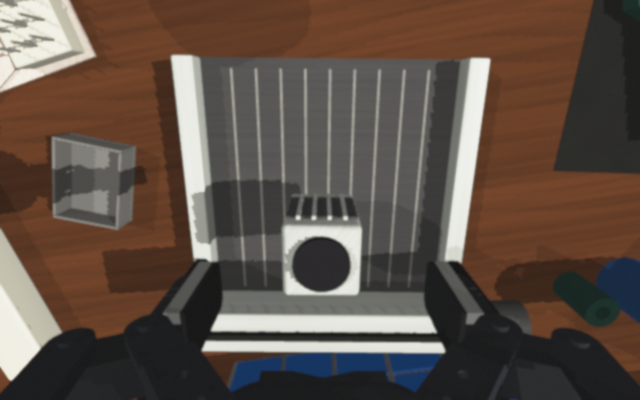

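>>> {"op": "arm_command", "data": {
  "increments": [
    {"offset": [0, 0.25, 0], "dr": [0, 0, 0], "hand": 1},
    {"offset": [0, 0.25, 0], "dr": [0, 0, 0], "hand": 1},
    {"offset": [0, 0, 0], "dr": [0, 0, 0], "hand": 1},
    {"offset": [0, 0, 0], "dr": [0, 0, 0], "hand": 1}
  ]
}}

```text
time_s: 10.55
eef_pos: [597.6, -225.5, 246.4]
ee_rot: [-0.0, 0.083, 0.997, -0.0]
force: [0.5, -0.8, -0.6]
grip_width: 0.999
grip_force: 0.0
```

Run:
```python
from h import *
np.set_printoptions(precision=1,suppress=True)
p,R,s=pose();print(p);b=snap("wrist","w5.png");np.save('w5c.npy',np.array(cam("wrist"),object),allow_pickle=True)
for n in('w4','w5'):
    im=cv2.imread(f'pics/{n}.png');g=cv2.GaussianBlur(im,(3,3),0).max(2)
    m=((g<70)*255).astype(np.uint8);m[320:]=0
    for c in cv2.findContours(m,1,1)[0]:
        a=cv2.contourArea(c)
        if 600<a<6000:
            e=cv2.fitEllipse(c);r=a/(np.pi/4*e[1][0]*e[1][1])
            if min(e[1])/max(e[1])>.7: print(n,a,e,r)
```

```text
[ 597.6 -225.5  246.4]
w4 2263.5 ((320.69049072265625, 263.7061462402344), (52.001747131347656, 55.42576217651367), 95.27983093261719) 0.9999102225788914
w4 1261.5 ((21.163339614868164, 184.0052490234375), (44.182579040527344, 56.81231689453125), 40.096229553222656) 0.6398877698352818
w5 1167.0 ((203.7899627685547, 201.28448486328125), (38.53205108642578, 54.16886901855469), 29.59356117248535) 0.7118837493860907
```

Wrist view: cap centre at (321,264) on the white carriage, bed grooves from row 68 to 290, rails' front tops at (172,56) and (490,59); the front is open toward the camera.

Run:
```python
from h import *
np.set_printoptions(precision=1,suppress=True)
L=lambda n:[np.array(a,float) for a in np.load(n+'c.npy',allow_pickle=True)]
c4,c5=L('w4'),L('w5')
im=cv2.imread('pics/w5.png')
pred=proj(c5,[[635,-294,156]])[0];print('pred',pred)
x,y=pred.astype(int);sub=im[max(0,y-60):y+60,max(0,x-60):x+60].max(2)
for th in(40,50,60):
    for c in cv2.findContours(((sub<th)*255).astype(np.uint8),1,1)[0]:
        if 900<cv2.contourArea(c)<4000: e=cv2.fitEllipse(c);print(th,e,cv2.contourArea(c)/(np.pi/4*e[1][0]*e[1][1]),np.array(e[0])+[max(0,x-60),max(0,y-60)])
ct=cam("top");T=cv2.imread('pics/top0.png')
sub=T[155:182,393:420].max(2)
for c in cv2.findContours(((sub<75)*255).astype(np.uint8),1,1)[0]:
    if cv2.contourArea(c)>60: e=cv2.fitEllipse(c);tp=np.array(e[0])+[393,155];print('top cap',e,tp);print(tri(ct,[tp],c4,[[320.7,263.7]]))
print('w4 at 156',plane(c4,[[320.7,263.7]],156))
# grooves & rails
g=cv2.imread('pics/w4.png')
def dirs(uv,z):
    P=plane(c4,uv,z);d=P[0]-P[1];return P,np.degrees(np.arctan2(d[1],d[0]))
for col in(231,257,282,305,330,354,379,404,429):
    pts=[]
    for r in range(80,180,4):
        w=g[r,max(0,col-9):col+10].max(1).astype(int)
        w=w.max() if 0 else w
        if w.max()-np.median(w)>25: pts.append([col-9+np.argmax(w),r])
    if len(pts)<6: continue
    P=plane(c4,pts,12)[:,:2];vx,vy,x0,y0=cv2.fitLine(P.astype(np.float32),2,0,.01,.01).ravel();print(col,len(pts),np.degrees(np.arctan2(vy,vx)),x0,y0)
gr=g.min(2)
for r in(62,66,70):
    w=np.where(gr[r]>170)[0];w=w[(w>160)&(w<500)];print(r,w[:1],w[-1:],plane(c4,[[w[0],r],[w[-1],r]],37)[:,:2].tolist())
```

```text
pred [241.3 265.3]
40 ((22.84189224243164, 95.1162338256836), (30.858774185180664, 70.6742935180664), 23.603057861328125) 0.8713333005162357 [203.8 300.1]
50 ((46.16713333129883, 72.28975677490234), (48.5893440246582, 115.89997100830078), 42.5723991394043) 0.8219585253686147 [227.2 277.3]
60 ((46.157073974609375, 72.18730926513672), (49.700355529785156, 115.93970489501953), 42.97762680053711) 0.8291615094471765 [227.2 277.2]
top cap ((13.452986717224121, 12.47559928894043), (11.249244689941406, 11.470830917358398), 117.86902618408203) [406.5 167.5]
[[ 636.4 -295.3  150.4    1.6]]
w4 at 156 [[ 633.2 -293.9  156. ]]
231 25 -10.072069 535.9565 -371.15448
257 25 -10.107429 540.12634 -346.42783
282 25 -10.141998 544.2973 -321.6994
305 25 -10.460327 548.4192 -297.2669
330 25 -10.136924 552.6211 -272.36484
354 25 -10.184708 556.80884 -247.55202
379 25 -10.175318 560.9761 -222.86539
404 25 -10.093272 565.151 -198.138
429 25 -9.778664 569.34094 -173.3268
62 [172] [489] [[464.35118129463234, -407.5302017363202], [513.9047995813453, -113.92495242637705]]
66 [173] [488] [[467.9014458631431, -407.63830670054074], [517.3013272487432, -114.94207040381679]]
70 [173] [488] [[471.3178575814672, -408.6790365720276], [520.8775181787692, -115.03420475815227]]
```

Cap gives lens ≈ (634.5,-294.5); grooves give engraver yaw -10.1°, spacing 25.07 mm and rail span 298 mm confirm bed/rail heights. Back over the mirror, camera towards its tail.

>>> {"op": "arm_command", "data": {
  "increments": [
    {"offset": [0.103, 0.342, 0], "dr": [0, 0, 0], "hand": 1},
    {"offset": [0.103, 0.342, 0], "dr": [0, 0, 0], "hand": 1},
    {"offset": [0.103, 0.342, 0], "dr": [0, 0, 0], "hand": 1},
    {"offset": [0.103, 0.342, 0], "dr": [0, 0, 0], "hand": 1},
    {"offset": [0.103, 0.342, 0], "dr": [0, 0, 0], "hand": 1},
    {"offset": [0.103, 0.342, 0], "dr": [0, 0, 0], "hand": 1},
    {"offset": [0.103, 0.342, 0], "dr": [0, 0, 0], "hand": 1},
    {"offset": [0, 0, 0], "dr": [0, 0, 0.18], "hand": 1}
  ]
}}

```text
time_s: 11.4
eef_pos: [559.8, 75.3, 246.5]
ee_rot: [-0.0, 0.153, 0.988, 0.0]
force: [-0.3, -0.5, 0.5]
grip_width: 1.0
grip_force: 0.0
```

>>> {"op": "arm_command", "data": {
  "increments": [
    {"offset": [0, 0, 0], "dr": [0, 0, 0.18], "hand": 1},
    {"offset": [0, 0, 0], "dr": [0, 0, 0.18], "hand": 1},
    {"offset": [0, 0, 0], "dr": [0, 0, 0.18], "hand": 1},
    {"offset": [0, 0, 0], "dr": [0, 0, 0.18], "hand": 1},
    {"offset": [0, 0, 0], "dr": [0, 0, 0.18], "hand": 1},
    {"offset": [0, 0, 0], "dr": [0, 0, 0.18], "hand": 1},
    {"offset": [0, 0, 0], "dr": [0, 0, 0.18], "hand": 1},
    {"offset": [0, 0, 0], "dr": [0, 0, 0.18], "hand": 1}
  ]
}}

```text
time_s: 12.2
eef_pos: [560.7, 70.9, 246.2]
ee_rot: [0.0, 0.662, 0.749, -0.0]
force: [0.4, 0.1, -0.1]
grip_width: 1.0
grip_force: 0.0
```

>>> {"op": "arm_command", "data": {
  "increments": [
    {"offset": [0, 0, 0], "dr": [0, 0, 0.18], "hand": 1},
    {"offset": [0, 0, 0], "dr": [0, 0, 0.18], "hand": 1},
    {"offset": [0, 0, 0], "dr": [0, 0, 0.18], "hand": 1},
    {"offset": [0, 0, 0], "dr": [0, 0, 0.18], "hand": 1},
    {"offset": [0, 0, 0], "dr": [0, 0, 0.18], "hand": 1},
    {"offset": [0, 0, 0], "dr": [0, 0, 0.18], "hand": 1},
    {"offset": [0, 0, 0], "dr": [0, 0, 0.18], "hand": 1},
    {"offset": [0, 0, 0], "dr": [0, 0, 0.18], "hand": 1}
  ]
}}

```text
time_s: 13.0
eef_pos: [560.7, 70.9, 246.2]
ee_rot: [0.0, 0.961, 0.278, -0.0]
force: [0.4, -0.4, -0.7]
grip_width: 1.0
grip_force: 0.0
```

>>> {"op": "arm_command", "data": {
  "increments": [
    {"offset": [0, 0, 0], "dr": [0, 0, 0.18], "hand": 1},
    {"offset": [0, 0, 0], "dr": [0, 0, 0.18], "hand": 1},
    {"offset": [0, 0, 0], "dr": [0, 0, 0.18], "hand": 1},
    {"offset": [0, 0, 0], "dr": [0, 0, 0], "hand": 1},
    {"offset": [0, 0, 0], "dr": [0, 0, 0], "hand": 1}
  ]
}}

```text
time_s: 13.5
eef_pos: [560.6, 71.3, 246.2]
ee_rot: [0.0, 0.997, 0.074, -0.0]
force: [-0.5, 0.2, -0.5]
grip_width: 0.994
grip_force: 0.0
```

```bash
cat >> h.py <<'E'
def mirror(q,c,z):
    "contour on plane z -> head centre (octagon part), handle yaw; q pixels"
    P=plane(c,q,z)[:,:2];r=cv2.minAreaRect(P.astype(np.float32));B=cv2.boxPoints(r)
    a,b=B[1]-B[0],B[2]-B[1];u=a if np.linalg.norm(a)>np.linalg.norm(b) else b;u=u/np.linalg.norm(u)
    m=P.mean(0);C=np.array(r[0])
    v=np.array([-u[1],u[0]])
    wid=lambda s:np.ptp(((P-C)@v)[s]) if s.any() else 0
    L=(P-C)@u
    if wid(L>L.max()-40)>wid(L<L.min()+40): u,v=-u,-v;L=-L   # u: head->tail
    for _ in range(4):
        s=L-L.min();W=(P-C)@v;h=s<56
        hc=(W[h].max()+W[h].min())/2; k=(s>80)&(s<170); k1=k&(W>np.median(W[k])); 
        up=[W[k&(W>hc)],L[k&(W>hc)]];lo=[W[k&(W<hc)],L[k&(W<hc)]]
        sl=(np.polyfit(up[1],up[0],1)[0]+np.polyfit(lo[1],lo[0],1)[0])/2
        u=u+sl*v;u/=np.linalg.norm(u);v=np.array([-u[1],u[0]]);L=(P-C)@u
    s=L-L.min();W=(P-C)@v;h=s<56;head=C+u*(L.min()+28)+v*(W[h].max()+W[h].min())/2
    return head,np.degrees(np.arctan2(u[1],u[0])),np.ptp(L),np.ptp(W[h])
E
python3 - <<'E'
from h import *
np.set_printoptions(precision=1,suppress=True)
p,R,s=pose();print(p,np.degrees(np.arctan2(R[1,0],R[0,0])),s['joints'],s['force']);b=snap("wrist","w6.png");c=cam("wrist")
q=green(b,(0,0,640,330));print(cv2.boundingRect(q));print(mirror(q,c,20))
T=snap("top","t3.png")
E
```

```text
[560.6  71.3 246.2] 8.532976542401919 [-0.1  0.4  1.3 -0.   1.4  1.3] [-0.5  0.2 -0.5]
(297, 103, 50, 159)
(array([471.9,  60.2]), np.float64(7.843354948937928), np.float64(179.18145828015136), np.float64(56.73541618416978))
```

View pics/w6.png

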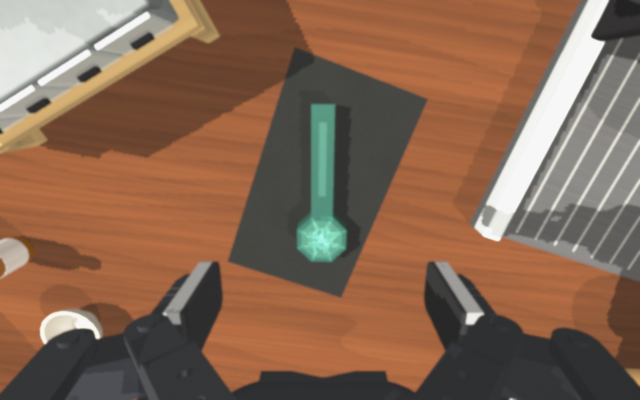

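Mirror lies on the mat: head (322,240), tail (322,104) in the picture; measured head (471.9,60.2), yaw 7.8°, 179 x 57 mm, so fits. Taking the handle 95 mm from the head.

>>> {"op": "arm_command", "data": {
  "increments": [
    {"offset": [0.047, -0.008, 0.3], "dr": [0, 0, 0.015], "hand": 1},
    {"offset": [0, 0, 0.35], "dr": [0, 0, 0], "hand": 1},
    {"offset": [0, 0, 0.35], "dr": [0, 0, 0], "hand": 1},
    {"offset": [0, 0, 0.35], "dr": [0, 0, 0], "hand": 1},
    {"offset": [0, 0, 0.3], "dr": [0, 0, 0], "hand": 1},
    {"offset": [0, 0, 0.2], "dr": [0, 0, 0], "hand": 0.6},
    {"offset": [0, 0, 0.1], "dr": [0, 0, 0], "hand": 0.3},
    {"offset": [0, 0, 0.055], "dr": [0, 0, 0], "hand": 0.1}
  ],
  "grip_force": 20
}}

```text
time_s: 14.4
eef_pos: [565.9, 73.6, 5.1]
ee_rot: [-0.0, 0.998, 0.067, -0.0]
force: [-0.1, -0.9, 0.8]
grip_width: 0.551
grip_force: 0.0
```

>>> {"op": "arm_command", "data": {
  "increments": [
    {"offset": [0, 0, 0], "dr": [0, 0, 0], "hand": 0},
    {"offset": [0, 0, 0], "dr": [0, 0, 0], "hand": -0.1},
    {"offset": [0, 0, 0], "dr": [0, 0, 0], "hand": -0.2},
    {"offset": [0, 0, 0], "dr": [0, 0, 0], "hand": -0.3},
    {"offset": [0, 0, 0], "dr": [0, 0, 0], "hand": -0.38},
    {"offset": [0, 0, 0], "dr": [0, 0, 0], "hand": -0.45},
    {"offset": [0, 0, 0], "dr": [0, 0, 0], "hand": -0.55},
    {"offset": [0, 0, 0], "dr": [0, 0, 0], "hand": -0.6}
  ]
}}

```text
time_s: 15.2
eef_pos: [566.2, 73.6, 6.2]
ee_rot: [0.0, 0.998, 0.067, 0.0]
force: [-0.2, -0.4, 4.9]
grip_width: 0.273
grip_force: 20.3
```

>>> {"op": "arm_command", "data": {
  "increments": [
    {"offset": [0, 0, 0], "dr": [0, 0, 0], "hand": -0.6},
    {"offset": [0, 0, 0], "dr": [0, 0, 0], "hand": -0.6}
  ]
}}

```text
time_s: 15.4
eef_pos: [566.2, 73.6, 6.2]
ee_rot: [0.0, 0.998, 0.067, 0.0]
force: [-0.8, -0.3, 5.7]
grip_width: 0.27
grip_force: 20.3
```

>>> {"op": "arm_command", "data": {
  "increments": [
    {"offset": [0, 0, -0.03], "dr": [0, 0, 0], "hand": -0.6},
    {"offset": [0, 0, -0.08], "dr": [0, 0, 0], "hand": -0.6},
    {"offset": [0, 0, -0.16], "dr": [0, 0, 0], "hand": -0.6},
    {"offset": [0, 0, -0.25], "dr": [0, 0, 0], "hand": -0.6},
    {"offset": [0, 0, -0.25], "dr": [0, 0, 0], "hand": -0.6},
    {"offset": [0, 0, -0.16], "dr": [0, 0, 0], "hand": -0.6},
    {"offset": [0, 0, -0.07], "dr": [0, 0, 0], "hand": -0.6},
    {"offset": [0, 0, 0], "dr": [0, 0, 0], "hand": -0.6}
  ]
}}

```text
time_s: 16.2
eef_pos: [566.2, 73.7, 126.6]
ee_rot: [0.0, 0.998, 0.067, 0.001]
force: [-0.2, -0.5, -1.0]
grip_width: 0.277
grip_force: 19.8
```

Run:
```python
from h import *
np.set_printoptions(precision=2,suppress=True)
p,R,s=pose();print(p,s['force'],s['wrist_torque'],s['grip_width'],s['grip_force'])
S=snap("scene","s4.png");T=snap("top","t4.png");W=snap("wrist","w7.png");cs,ct,cw=cam("scene"),cam("top"),cam("wrist")
qs=green(S,(260,120,480,300));qt=green(T,(240,140,350,260));qw=green(W,(200,50,440,400))
print([cv2.boundingRect(q) for q in(qs,qt,qw)])
pw=proj(cw,[p+R[:,0]*55,p-R[:,0]*95,p-R[:,0]*123]);print(pw)
print(proj(cs,[p+R[:,0]*55,p-R[:,0]*95]),proj(ct,[p+R[:,0]*55,p-R[:,0]*95]))
o=np.hstack([S[130:280,330:480],T[140:290,240:390]]);o=cv2.resize(o,(800,400),interpolation=2)
cv2.imwrite('pics/v2.png',o[...,::-1])
```

```text
[566.15  73.72 126.56] [-0.23 -0.52 -1.04] [ 0.06 -0.06 -0.01] 0.2771951478047724 19.793677926063538
[(342, 197, 15, 29), (285, 197, 5, 3), (290, 142, 65, 236)]
[[324.48 141.37]
 [324.45 424.39]
 [324.44 462.58]]
[[345.17 223.76]
 [366.   190.6 ]] [[285.29 171.52]
 [290.45 218.84]]
```

View pics/v2.png

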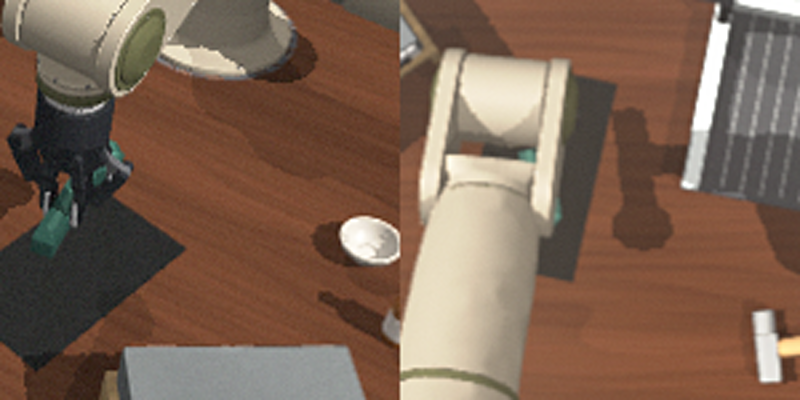

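The handle is held level between the fingers, tail at the lower left of the scene crop. Turning it about at height.

>>> {"op": "arm_command", "data": {
  "increments": [
    {"offset": [0, 0, 0], "dr": [0, 0, -0.05], "hand": -0.6},
    {"offset": [0, 0, 0], "dr": [0, 0, -0.1], "hand": -0.6},
    {"offset": [0, 0, 0], "dr": [0, 0, -0.15], "hand": -0.6},
    {"offset": [0, 0, 0], "dr": [0, 0, -0.15], "hand": -0.6},
    {"offset": [0, 0, 0], "dr": [0, 0, -0.15], "hand": -0.6},
    {"offset": [0, 0, 0], "dr": [0, 0, -0.15], "hand": -0.6},
    {"offset": [0, 0, 0], "dr": [0, 0, -0.15], "hand": -0.6},
    {"offset": [0, 0, 0], "dr": [0, 0, -0.15], "hand": -0.6}
  ]
}}

```text
time_s: 17.15
eef_pos: [565.3, 73.7, 124.4]
ee_rot: [-0.001, 0.886, 0.463, -0.001]
force: [0.5, -0.4, -1.8]
grip_width: 0.272
grip_force: 19.8
```

>>> {"op": "arm_command", "data": {
  "increments": [
    {"offset": [0, 0, 0], "dr": [0, 0, -0.15], "hand": -0.6},
    {"offset": [0, 0, 0], "dr": [0, 0, -0.15], "hand": -0.6},
    {"offset": [0, 0, 0], "dr": [0, 0, -0.15], "hand": -0.6},
    {"offset": [0, 0, 0], "dr": [0, 0, -0.15], "hand": -0.6},
    {"offset": [0, 0, 0], "dr": [0, 0, -0.15], "hand": -0.6},
    {"offset": [0, 0, 0], "dr": [0, 0, -0.15], "hand": -0.6},
    {"offset": [0, 0, 0], "dr": [0, 0, -0.15], "hand": -0.6},
    {"offset": [0, 0, 0], "dr": [0, 0, -0.15], "hand": -0.6}
  ]
}}

```text
time_s: 17.95
eef_pos: [565.3, 73.7, 124.4]
ee_rot: [-0.001, 0.579, 0.815, -0.001]
force: [0.0, 0.9, -1.2]
grip_width: 0.273
grip_force: 19.8
```

>>> {"op": "arm_command", "data": {
  "increments": [
    {"offset": [0, 0, 0], "dr": [0, 0, -0.15], "hand": -0.6},
    {"offset": [0, 0, 0], "dr": [0, 0, -0.15], "hand": -0.6},
    {"offset": [0, 0, 0], "dr": [0, 0, -0.15], "hand": -0.6},
    {"offset": [0, 0, 0], "dr": [0, 0, -0.15], "hand": -0.6},
    {"offset": [0, 0, 0], "dr": [0, 0, -0.15], "hand": -0.6},
    {"offset": [0, 0, 0], "dr": [0, 0, -0.15], "hand": -0.6},
    {"offset": [0, 0, 0], "dr": [0, 0, -0.15], "hand": -0.6},
    {"offset": [0, 0, 0], "dr": [0, 0, -0.15], "hand": -0.6}
  ]
}}

```text
time_s: 18.75
eef_pos: [565.3, 73.7, 124.4]
ee_rot: [-0.001, 0.146, 0.989, -0.0]
force: [0.1, -0.8, -1.9]
grip_width: 0.277
grip_force: 19.8
```

>>> {"op": "arm_command", "data": {
  "increments": [
    {"offset": [0, 0, 0], "dr": [0, 0, -0.1], "hand": -0.6},
    {"offset": [0, 0, 0], "dr": [0, 0, -0.05], "hand": -0.6},
    {"offset": [0, 0, 0], "dr": [0, 0, 0], "hand": -0.6}
  ]
}}

```text
time_s: 19.05
eef_pos: [565.3, 73.7, 124.5]
ee_rot: [-0.001, 0.09, 0.996, -0.0]
force: [0.7, -1.1, -1.2]
grip_width: 0.277
grip_force: 19.8
```

Run:
```python
from h import *
np.set_printoptions(precision=2,suppress=True)
p,R,s=pose();print(p,np.degrees(np.arctan2(R[1,0],R[0,0])),s['joints'],s['force'],s['grip_width'])
ex=np.array([np.cos(np.radians(-10.1)),np.sin(np.radians(-10.1)),0]);lens=np.array([634.5,-294.5,0])
for back in(100,0):
    t=lens-ex*(95+back);t[2]=p[2];print(t);goto(t,down(np.radians(169.9)))
```

```text
[565.33  73.71 124.53] 169.68154532651445 [-0.08  0.51  1.5   0.    1.14 -1.47] [ 0.72 -1.1  -1.19] 0.27692707906685393
[ 442.52 -260.3   124.53]
off/120 [ 0.51 -2.92  0.  ] dr/(pi/4) [-0.   -0.   -0.01]
[ 540.97 -277.84  124.53]
off/120 [-0.33 -2.92 -0.  ] dr/(pi/4) [-0.   -0.   -0.01]
```

>>> {"op": "arm_command", "data": {
  "increments": [
    {"offset": [0.1, -0.1, 0], "dr": [0, 0, -0.005], "hand": -0.6},
    {"offset": [0.16, -0.2, 0], "dr": [0, 0, 0], "hand": -0.6},
    {"offset": [0.16, -0.28, 0], "dr": [0, 0, 0], "hand": -0.6},
    {"offset": [0.09, -0.32, 0], "dr": [0, 0, 0], "hand": -0.6},
    {"offset": [0, -0.32, 0], "dr": [0, 0, 0], "hand": -0.6},
    {"offset": [0, -0.32, 0], "dr": [0, 0, 0], "hand": -0.6},
    {"offset": [0, -0.32, 0], "dr": [0, 0, 0], "hand": -0.6},
    {"offset": [0, -0.32, 0], "dr": [0, 0, 0], "hand": -0.6}
  ]
}}

```text
time_s: 19.85
eef_pos: [458.9, -174.4, 125.2]
ee_rot: [-0.001, 0.089, 0.996, 0.0]
force: [0.4, 0.9, -1.1]
grip_width: 0.277
grip_force: 19.8
```

>>> {"op": "arm_command", "data": {
  "increments": [
    {"offset": [0, -0.32, 0], "dr": [0, 0, 0], "hand": -0.6},
    {"offset": [0, -0.26, 0], "dr": [0, 0, 0], "hand": -0.6},
    {"offset": [0, -0.16, 0], "dr": [0, 0, 0], "hand": -0.6},
    {"offset": [0, 0, 0], "dr": [0, 0, 0], "hand": -0.6},
    {"offset": [0, 0, 0], "dr": [0, 0, 0], "hand": -0.6}
  ]
}}

```text
time_s: 20.35
eef_pos: [443.8, -260.0, 125.1]
ee_rot: [-0.001, 0.089, 0.996, 0.001]
force: [1.0, 0.3, -0.6]
grip_width: 0.273
grip_force: 19.9
```

Run:
```python
from h import *
np.set_printoptions(precision=2,suppress=True)
p,R,s=pose();print(p,np.degrees(np.arctan2(R[1,0],R[0,0])),s['joints'],s['force'],s['grip_width'])
ex=np.array([np.cos(np.radians(-10.1)),np.sin(np.radians(-10.1)),0]);lens=np.array([634.5,-294.5,0])
t=lens-ex*195;t[2]=27;goto(t,down(np.radians(169.9)))
W=snap("wrist","w8.png");S=snap("scene","s5.png");T=snap("top","t5.png")
cs,ct=cam("scene"),cam("top")
for c,im,roi in((cs,S,(180,110,330,230)),(ct,T,(350,130,460,280))):
    q=green(im,roi);print(cv2.boundingRect(q),proj(c,[p+[0,0,5]+ex*95,p+[0,0,5]+ex*123,p+[0,0,5]-ex*55]))
    h=green(im,roi);P=plane(c,h,p[2]+14);L=(P-p)@ex;i=np.argsort(L)[-3:];print(h[i],L[i])
```

```text
[ 443.84 -259.95  125.13] 169.82116967110687 [-0.76  0.4   1.67  0.    1.07 -2.15] [ 0.95  0.27 -0.61] 0.2733690939756091
off/120 [ 0.01 -0.01  0.82] dr/(pi/4) [ 0. -0. -0.]
(257, 143, 31, 24) [[265.52 158.33]
 [258.72 162.21]
 [299.54 138.94]]
[[262 165]
 [263 166]
 [262 166]] [130.28 131.08 133.33]
(391, 191, 17, 12) [[399.05 199.84]
 [400.66 191.08]
 [390.3  247.23]]
[[401 192]
 [397 191]
 [398 191]] [119.15 119.82 120.42]
```

>>> {"op": "arm_command", "data": {
  "increments": [
    {"offset": [0.01, -0.01, 0.1], "dr": [0, 0, 0], "hand": -0.6},
    {"offset": [0, 0, 0.2], "dr": [0, 0, 0], "hand": -0.6},
    {"offset": [0, 0, 0.2], "dr": [0, 0, 0], "hand": -0.6},
    {"offset": [0, 0, 0.15], "dr": [0, 0, 0], "hand": -0.6},
    {"offset": [0, 0, 0.1], "dr": [0, 0, 0], "hand": -0.6},
    {"offset": [0, 0, 0.065], "dr": [0, 0, 0], "hand": -0.6},
    {"offset": [0, 0, 0], "dr": [0, 0, 0], "hand": -0.6},
    {"offset": [0, 0, 0], "dr": [0, 0, 0], "hand": -0.6}
  ]
}}

```text
time_s: 21.3
eef_pos: [443.0, -261.6, 28.4]
ee_rot: [0.0, 0.088, 0.996, -0.0]
force: [-0.2, -0.3, -1.0]
grip_width: 0.275
grip_force: 19.9
```

Run:
```python
from h import *
np.set_printoptions(precision=2,suppress=True)
p,R,s=pose();print(p,s['force'])
W=snap("wrist","w9.png");S=snap("scene","s6.png");T=snap("top","t6.png");cs,ct,cw=cam("scene"),cam("top"),cam("wrist")
ex=-R[:,0]
for c,im,roi in((cs,S,(180,110,330,230)),(ct,T,(350,130,460,280))):
    q=green(im,roi);P=plane(c,q,p[2]+14);L=(P-p)@ex;v=(P-p)@R[:,1];h=L>67;print(cv2.boundingRect(q),'tip',L.max(),'lat',v[h].min(),v[h].max())
o=np.hstack([cv2.resize(S[110:230,200:320],(400,400),interpolation=2),cv2.resize(W,(400,250))if 0 else cv2.resize(W[0:400,120:520],(400,400))])
cv2.imwrite('pics/v3.png',o[...,::-1])
```

```text
[ 443.01 -261.64   28.39] [-0.16 -0.32 -1.02]
(259, 167, 30, 21) tip 130.9573290659305 lat -27.72672306093038 42.16228564324413
(387, 195, 17, 11) tip 119.14747368941191 lat -24.813522950061145 27.173345152255443
```

View pics/v3.png

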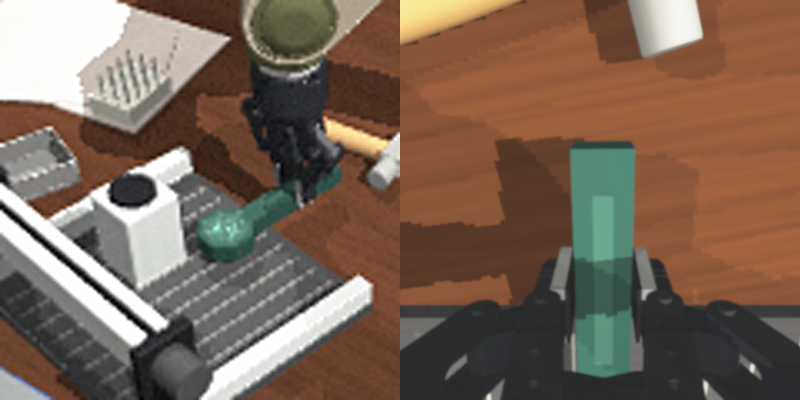

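Scene crop shows the mirror level over the bed's front edge, head well short of the carriage; wrist crop shows the handle straight between the pads. Sliding in under the lens.

>>> {"op": "arm_command", "data": {
  "increments": [
    {"offset": [-0.06, 0.01, 0], "dr": [0, 0, 0], "hand": -0.6},
    {"offset": [-0.12, 0, 0], "dr": [0, 0, 0], "hand": -0.6},
    {"offset": [-0.15, 0, 0], "dr": [0, 0, 0], "hand": -0.6},
    {"offset": [-0.15, 0, 0], "dr": [0, 0, 0], "hand": -0.6},
    {"offset": [-0.15, 0, 0], "dr": [0, 0, 0], "hand": -0.6},
    {"offset": [-0.12, 0, 0], "dr": [0, 0, 0], "hand": -0.6},
    {"offset": [-0.08, 0, 0], "dr": [0, 0, 0], "hand": -0.6},
    {"offset": [0, 0, 0], "dr": [0, 0, 0], "hand": -0.6}
  ]
}}

```text
time_s: 22.25
eef_pos: [542.2, -277.8, 28.0]
ee_rot: [0.001, 0.088, 0.996, -0.0]
force: [-0.1, -0.7, -1.1]
grip_width: 0.275
grip_force: 19.9
```

Run:
```python
from h import *
np.set_printoptions(precision=2,suppress=True)
p,R,s=pose();print(p,s['force'],np.degrees(np.arctan2(R[1,0],R[0,0])));ex=-R[:,0]
print('head est',p+ex*95)
S=snap("scene","s7.png");cs=cam("scene")
q=green(S,(150,110,330,230));print(cv2.boundingRect(q),proj(cs,[p+ex*95+[0,0,5],p+ex*123+[0,0,5],[634.5,-294.5,156]]))
```

```text
[ 542.18 -277.77   28.01] [-0.07 -0.65 -1.11] 169.9322209155637
head est [ 635.72 -294.38   28.11]
(240, 179, 27, 24) [[244.08 194.73]
 [237.13 198.94]
 [239.68 165.96]]
```

>>> {"op": "arm_command", "data": {
  "increments": [
    {"offset": [0, 0, 0.02], "dr": [0, 0, 0], "hand": -0.6},
    {"offset": [0, 0, 0.02], "dr": [0, 0, 0], "hand": -0.6},
    {"offset": [0, 0, 0.015], "dr": [0, 0, 0], "hand": -0.6},
    {"offset": [0, 0, 0.01], "dr": [0, 0, 0], "hand": -0.6},
    {"offset": [0, 0, 0.005], "dr": [0, 0, 0], "hand": -0.6},
    {"offset": [0, 0, 0], "dr": [0, 0, 0], "hand": -0.6}
  ]
}}

```text
time_s: 22.9
eef_pos: [540.9, -277.7, 19.4]
ee_rot: [-0.0, 0.088, 0.996, 0.0]
force: [0.5, 0.6, -0.8]
grip_width: 0.278
grip_force: 19.9
```

>>> {"op": "arm_command", "data": {
  "increments": [
    {"offset": [0, 0, 0.005], "dr": [0, 0, 0], "hand": -0.6},
    {"offset": [0, 0, 0], "dr": [0, 0, 0], "hand": -0.6}
  ]
}}

```text
time_s: 23.1
eef_pos: [541.0, -277.8, 18.9]
ee_rot: [0.0, 0.088, 0.996, -0.0]
force: [-0.5, 0.2, -0.6]
grip_width: 0.271
grip_force: 19.9
```

>>> {"op": "arm_command", "data": {
  "increments": [
    {"offset": [0, 0, 0.005], "dr": [0, 0, 0], "hand": -0.6},
    {"offset": [0, 0, 0], "dr": [0, 0, 0], "hand": -0.6},
    {"offset": [0, 0, 0], "dr": [0, 0, 0], "hand": -0.35},
    {"offset": [0, 0, 0], "dr": [0, 0, 0], "hand": -0.2},
    {"offset": [0, 0, 0], "dr": [0, 0, 0], "hand": 0},
    {"offset": [0, 0, 0], "dr": [0, 0, 0], "hand": 0.2},
    {"offset": [0, 0, 0], "dr": [0, 0, 0], "hand": 0.2}
  ]
}}

```text
time_s: 23.8
eef_pos: [541.0, -277.7, 18.3]
ee_rot: [0.0, 0.088, 0.996, -0.0]
force: [-0.3, -1.4, 0.7]
grip_width: 0.604
grip_force: 0.0
```

>>> {"op": "arm_command", "data": {
  "increments": [
    {"offset": [0, 0, -0.1], "dr": [0, 0, 0], "hand": 0.2},
    {"offset": [0.1, 0, -0.2], "dr": [0, 0, 0], "hand": 0.2},
    {"offset": [0.2, 0, -0.3], "dr": [0, 0, 0], "hand": 0.2},
    {"offset": [0.2, 0, -0.3], "dr": [0, 0, 0], "hand": 0.2},
    {"offset": [0.2, 0, -0.3], "dr": [0, 0, 0], "hand": 0.2},
    {"offset": [0, 0, -0.3], "dr": [0, 0, 0], "hand": 0.2},
    {"offset": [0, 0, 0], "dr": [0, 0, 0], "hand": 0.2},
    {"offset": [0, 0, 0], "dr": [0, 0, 0], "hand": 0.2}
  ]
}}

```text
time_s: 24.6
eef_pos: [458.4, -263.1, 199.3]
ee_rot: [0.001, 0.088, 0.996, -0.001]
force: [-0.4, 0.4, 0.4]
grip_width: 0.595
grip_force: 0.0
```

Run:
```python
from h import *
np.set_printoptions(precision=1,suppress=True)
p,R,s=pose();print(p,s['force'],s['grip_width'])
W=snap("wrist","w10.png");c=cam("wrist");T=snap("top","t7.png");ct=cam("top")
q=green(W,(150,0,490,330));print(cv2.boundingRect(q))
P=plane(c,q,32)[:,:2];u=np.array([np.cos(np.radians(-10.1)),np.sin(np.radians(-10.1))]);v=np.array([-u[1],u[0]]);d=np.array([634.5,-294.5]);L=(P-d)@u;V=(P-d)@v
print('tail at',L.min(),'visible to',L.max())
for a in range(-150,30,15):
    m=(L>=a)&(L<a+15)
    if m.sum()>1: print(a,V[m].min(),V[m].max(),(V[m].min()+V[m].max())/2)
print('lens pix',proj(c,[[634.5,-294.5,156]]))
g=W.max(2);x,y=proj(c,[[634.5,-294.5,156]])[0].astype(int)
x0,y0=max(0,x-50),max(0,y-45)
for cc in cv2.findContours(((g[y0:y+45,x0:x+50]<70)*255).astype(np.uint8),1,1)[0]:
    if cv2.contourArea(cc)>700: e=cv2.fitEllipse(cc);print(np.array(e[0])+[x0,y0],e[1],plane(c,[np.array(e[0])+[x0,y0]],156))
```

```text
[ 458.4 -263.1  199.3] [-0.4  0.4  0.4] 0.5945098928924666
(298, 201, 52, 129)
tail at -156.51941420075113 visible to -15.045390175216657
-150 -10.856044963347031 11.8795553530448 0.5117551948488845
-135 -11.033371767555876 11.945205931255167 0.45591708184964563
-120 -11.203377193516811 11.183797542119938 -0.009789825698436339
-105 -11.365285021141853 12.20651670295449 0.42061584090631854
-90 -10.545257650994884 11.430565965744785 0.4426541573749505
-75 -10.70295990673609 11.553996318041065 0.4255182056524873
-60 -10.864707392370034 11.680583697828078 0.407938152729022
-45 -21.38981622461033 23.208950150789985 0.9095669630898282
-30 -25.901456993706912 27.69701062147042 0.8977768138817535
lens pix [[322.5 459. ]]
```

View pics/w10.png

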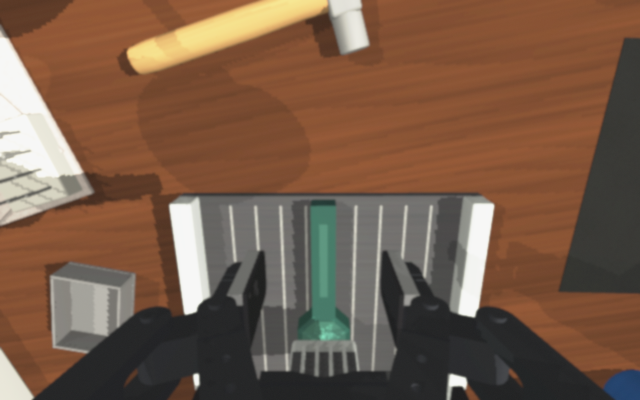

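The mirror lies on the bed, tail end at (323,202) and head partly under the carriage at (322,325). Its tail is ~150 mm from the lens line, offset under 1 mm, and it is parallel to the grooves within 1°; the gripper is clear.

```bash
python3 -c "
from rig import ctrl
print(ctrl.finish_job())"
```

```text
the job is handed in; nothing more can be done
None
```

The wax mirror lies released on the engraver bed, head within about 3 mm of the lens centre and handle straight out of the open front by my measurements; the carriage and bystanders were untouched as far as I could see, and I handed the job in at about 25 s (no verdict returned).

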